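# Seat a banknote reader in its test cradle under the leaf spring

## Task

Never lifting the banknote reader in the test cradle, press it down hard with the fingertips against the cradle's sprung plate and, keeping it pressed, slide it under the leaf spring until it is fully home against the end stop, where the spring then holds it down by itself. Then push the keeper round by its post until it lies straight across behind the reader, and let go. Leave the other things on the bench where they are.

Things in the scene. Friction and masses are not known exactly. Their poses are not given: they have to be found in the camera images.
- cradle: aluminium test cradle fixed to the bench. Sizes in mm. Origin: centre of its underside; +x along the slide from the open mouth (towards the robot) to the end stop, +y left, z up. Base 202 x 120 x 10. Two side guides: tops at z 40, inner faces y +-36.5, outer +-48.5. End stop wall: inner face x +83, top z 87, with a spring clamp up to z 98.
- reader: black banknote reader (pale label), 131 (x) x 69 (y) x 61 mm, 0.55 to 0.75 kg, standing level on the sprung plate between the guides, 42 to 68 mm short of home. Origin: centre of its underside; +x is the cradle's +x; slotted nose (x -65) towards the mouth, back end (x +66) meets the stop. Origin at cradle z 25 mm with the plate up, 15 with it fully down. High back hump: see point tread.
- tread (a point): middle of the flat lower step on top of the reader, where fingertips can press: it spans reader x -52 to -10 mm and y +-33, at 45 mm above the underside (this point: x -31, y 0). At x -10 a 15 mm high upright riser (60 wide) leads up to the flat hump (60 mm above the underside, x -10 to +60); fingertips on the tread can push forward against the riser.
- float_plate (a joint): sprung dark steel floor plate of the cradle that carries the reader level. Value: how far it is pressed down, 0 (up) to 0.010 m (bottomed). Its springs hold the reader's weight up; bottoming it takes about 5 to 8 N of press on the reader. It rises again if let go before the leaf spring is on top of the reader.
- home (a point): point of the cradle where the reader's origin lies when the reader is fully home and fully down (cradle x +17, y 0, z 15 mm); axes as the cradle's.
- leaf (a joint): steel leaf spring, 36 mm wide, clamped on the end stop, reaching 48 mm back towards the mouth above the slide: it slopes down to a knee at cradle x +55 and ends in an upturned lip. 0 = at rest (knee's underside at cradle z 72.4 mm); about 0.08 rad when it lies on the seated reader's hump, pressing down with about 10 N. Sliding friction in the cradle is low, about 0.1.
- leaf_lip (a point): middle of the lip's edge, at cradle x +41, z 79.5 mm at rest (edge 3 mm thick). With the plate up the reader's hump (top at cradle z 85) runs into this edge and is stopped; pressed down 8 mm or more it passes under the lip.
- keeper (a joint): steel keeper bar, 10 mm wide, 52 long, top at cradle z 51 mm, on the left guide near the mouth; turns about an upright pivot with light friction and stays put. Counterclockwise from above is positive. 0: along the guide, pointing to the mouth; negative (starts -0.35 to 0): swung outward, to the left; 1.57 (limit): straight across behind the reader. It can close only when the reader is home.
- keeper_pivot (a point): pivot of the keeper: cradle x -56, y +43.5, z 42 mm; axes as the cradle's.
- keeper_post (a point): centre of the top of the keeper's round steel post, 10 mm in diameter, standing on the bar's free end (cradle z 50 to 75 mm), 40 mm from the pivot; the place to push the keeper with the outside of the fingers, from its outer side.
- spare_reader: a second black banknote reader like the first (yellow label), 131x69x61, standing on the bench right of the cradle; a bystander; origin at the centre of its underside (mm)
- bits: black block with a row of driver bits, 72x24x32, standing on the bench close along the cradle's right side; a bystander; origin at the centre of its underside (mm)
- small_lock: small grey lock barrel, 25 across and 32 high, standing close beside the cradle's right side; a bystander; origin at the centre of its underside (mm)
- screwdriver: yellow-handled screwdriver, 208 long and 28 high, lying along the front edge of the bench; a bystander; origin at the centre of its underside (mm)
- power_unit: pale plastic power brick, 50x118x30, lying front left; a bystander; origin at the centre of its underside (mm)
- marker: white marker pen, 135 long, 16 thick, lying right of the cradle; a bystander; origin at the centre of its underside (mm)

How it is judged:
On the way:
1. the reader is home against the stop, pressed down, with the leaf spring bent up on top of it (x of reader in the frame of home between -0.004 and 0.004 m and value of joint float_plate above 0.0085 m and value of joint leaf above 0.05 rad and angle between reader's own z axis and vertical below 0.06 rad), for 0.1 s.
At the end, for the whole second after the job is handed in: The reader is within 4 mm of home along the slide, level (tilt under 0.06 rad), the sprung plate at least 8.5 mm down with the leaf spring bent up over 0.05 rad on the reader, which is at rest; the keeper is turned past 1.42 rad across behind it (all of step 1 and value of joint keeper above 1.42 rad and linear speed of reader below 0.01 m/s); the robot touches nothing.
It fails at once if the reader is lifted off the sprung plate (more than 8 mm above where it starts) (height (world z) of reader above 0.033 m).
It fails at once if the reader is tipped over 0.2 rad (angle between reader's own z axis and vertical above 0.2 rad).
It fails at once if one of the bystanders (spare reader, bit block, lock barrel, screwdriver, power brick, marker) is moved more than 2 cm (distance of any of spare_reader, bits, small_lock, screwdriver, power_unit, marker from where it was at the start of the episode above 0.02 m).
It also fails if it takes over 54 s, if anything falls off the work surface, if the arm or the gripper's body presses on something with over 40 N, if the wrist force passes 120 N, or if a joint passes its speed limit or range.

## Robot

A 7-joint arm with a two-finger parallel gripper is mounted at the origin on a cart in front of the work surface, level with it; the furniture and walls round the work are solid. World frame = base frame: x ahead of the robot, y to its left, z up, the work surface at z = 0. Lengths are in m, angles in rad, forces in N, time in s.
With the tool pointing down it reaches from about 0.425 to 0.95 m from the base axis. Payload 16.7 kg.
Tool frame: the origin (TCP) lies midway between the tips of the shut fingers; the grasp point (between the pads) lies 19 mm behind it; z points along the fingers, y is the direction in which the jaws open and shut (so a half turn about z gives the same grasp; the last joint's range is limited). The gripper opens to 94 mm and grips with 3 to 60 N. Pads are 16 mm wide; open, the fingers measure 119 mm over their backs; the gripper's body (75 mm by 177 mm) begins 78 mm behind the grasp point.
Start: joints at [1.159, 0.426, 0.074, 1.606, -0.034, 1.111, -0.067], TCP at [0.175, -0.652, 0.205] pointing down, gripper open.
Joint ranges: [-2.85, 2.85], [-0.5, 2.14], [-1.23, 1.37], [0.21, 2.46], [-1.02, 4.16], [0.16, 2.05], [-2.73, 2.73]. Speed limits (rad/s): [1.89, 1.89, 2.39, 2.39, 3.01, 3.01, 3.01].

## Interface

Orientations are given as [roll, pitch, yaw] about the fixed x, y, z axes, in that order (R = Rz(yaw) Ry(pitch) Rx(roll)).
In Python, from bench import read_state, capture, close_job, find_in, regions_of, pinpoint gives the robot as it stands. The module is installed in compiled form; this text tells all that it offers.
- The arm moves only by the shell command python3 -m inch 'ROWS' [FORCE]. ROWS is JSON, one flat list of numbers, 7 for each row, row after row: the closure in counts, from 0 (fully open) to 255 (shut), then the shift along the tool's x, y, z in mm, then the turn, a rotation vector about the tool's x, y, z in rad. A call has 1 to 8 rows; each row shifts and turns the commanded pose from where the row before left it, along the tool's axes as they then stand; what a row does not reach is not made up. A row lasts 1/8 s, in which the tool goes at most 62.5 mm and 10.7 degrees, less where a joint would pass 70% of its speed; a pose out of reach is approached as far as the arm can. A call with a gripper value outside its range is refused whole. The fingers move at their own pace and stop on an object; FORCE is the grip in N (left out, the last holds). Time passes only in rows, so rows that do not move let the fingers close. It gives the time, the measured TCP pose, the force and the opening at its end, in the units of the state.
- read_state(): the state, without advancing time (a new reading comes with each control period).
- capture(name): name is "scene" or "top" or "wrist"; returns a dict with "image" (400x640x3 uint8, red, green, blue), "intrinsics" (3x3 intrinsics, pixels), "R" (3x3) and "t" (3): a world point X has camera coordinates R X + t; the wrist camera has in their place "tool_from_camera" (4x4, takes a point from camera to tool coordinates, whose origin is the TCP and whose axes are the flange's). Camera axes: x right, y down, z forward; pixel columns grow to the right and rows downward; lengths in m; the calibration is good to about 2 mm. The wrist camera is an equidistant fisheye: a pixel r from the principal point sees the ray r / f radians off the axis. A picture is of the moment at which its call begins: read the wrist's pose just before it. There is no depth.
- close_job(): hands the job in, once; it reports no verdict.
Trained networks look in a picture, given as the dict that the camera call returned (one of the last four; its "shot" number tells which), for a name from the list of things; names that differ only in an ending like _2 or _b are one class to them, and where a whole thing is asked for, a point or a joint stands for the part that bears it (a point fixed in the world has none). Each returns a list of dicts, best first, with "confidence" (0 to 1); they miss things now and then, are a little off and sometimes report something else, mostly with a low value. They report only what shows in the picture. A call takes as long as a camera call.
- find_in(query, picture): "position" ([x, y, z] in m, in world coordinates, good to about 4 mm: the middle of the surface that is visible of it).
- regions_of(query, picture): "region" (400x640 bool, what is visible of it).
- pinpoint(query, picture): "position" ([x, y, z] in m, in world coordinates, good to about 4 mm: a listed point, or the origin of a listed thing).
The state is a dict: "time": time; "qpos": joint angles; "qvel": joint speeds; "joint_torque": joint torques, N m; "tool_pos": TCP position; "ee_rot": TCP orientation; "wrist_force": force on the tool from outside, world axes, zero at the start; "ft_torque": the same for the moment, N m; "width": finger opening in m.
Only numpy, scipy, OpenCV 4.12 (cv2) and the standard library are available. Lean on these libraries where they do the work, as an engineer would, in place of code of your own. Each camera call takes 0.05 s, during which the arm holds its last target. There are 200 camera calls.

## Working session

There is one attempt and no reset: what is moved stays moved. The work goes in short steps, Python scripts to look and compute and a shell command to move; the robot and the scene stay as the last step left them, time stands still between calls to the robot, and variables do not carry over. Pictures are saved under pics/ and viewed, about 8 in all and at most 12, crops included, and the job is handed in when it is done.

```bash
mkdir -p pics; cat > h.py <<'E'
from bench import *
import cv2, numpy as np
def save(p,n): cv2.imwrite('pics/'+n, cv2.cvtColor(p['image'],cv2.COLOR_RGB2BGR))
def pp(q,p,f=pinpoint):
    for r in f(q,p)[:2]: print(q,np.round(r['position'],4),round(r['confidence'],2))
E
python3 - <<'E'
from h import *
s=read_state(); print({k:np.round(v,3) for k,v in s.items()})
for c in ['top','scene']:
    p=capture(c); save(p,c+'1.png'); print(c)
    for q in ['cradle','reader','tread','home','leaf_lip','keeper_pivot','keeper_post','spare_reader','bits','small_lock','power_unit']: pp(q,p)
E
```

```text
{'time': np.float64(0.0), 'qpos': array([ 1.159,  0.427,  0.074,  1.607, -0.034,  1.111, -0.067]), 'qvel': array([-0.   ,  0.   ,  0.001,  0.   , -0.   , -0.001,  0.002]), 'joint_torque': array([-2.0000e-03, -9.3583e+01,  3.6660e+00, -4.5421e+01, -4.9000e-02,
        2.0000e-02,  0.0000e+00]), 'tool_pos': array([ 0.175, -0.651,  0.205]), 'ee_rot': array([-3.14 ,  0.   ,  0.263]), 'wrist_force': array([-0.26 , -0.734, -0.367]), 'ft_torque': array([-0.004, -0.001,  0.057]), 'width': np.float64(0.094)}
top
cradle [ 0.512  -0.2533 -0.0018] 0.79
reader [ 0.4713 -0.2701  0.0267] 0.86
tread [ 0.4363 -0.2804  0.0702] 0.61
home [ 0.5284 -0.2464  0.0117] 0.72
leaf_lip [ 0.5488 -0.2374  0.078 ] 0.6
keeper_pivot [ 0.4433 -0.2385  0.044 ] 0.88
keeper_post [ 0.4068 -0.2473  0.0778] 0.4
spare_reader [ 0.4591 -0.5517  0.0024] 0.74
bits [ 0.5108 -0.3511  0.001 ] 0.72
small_lock [ 0.5781 -0.312  -0.0015] 0.56
power_unit [ 0.3968  0.0174 -0.0018] 0.69
scene
cradle [ 0.509  -0.2576 -0.0043] 0.82
reader [ 0.4694 -0.2678  0.0285] 0.86
tread [ 0.4421 -0.2809  0.0674] 0.94
home [ 0.524  -0.2453  0.0112] 0.62
home [ 0.3999  0.0181 -0.003 ] 0.38
leaf_lip [ 0.5472 -0.2354  0.0814] 0.77
keeper_pivot [ 0.4448 -0.237   0.0452] 0.68
keeper_post [ 0.4069 -0.2446  0.0748] 0.54
spare_reader [ 0.4583 -0.5544  0.0008] 0.83
spare_reader [ 0.5258 -0.2459  0.0121] 0.75
bits [ 5.180e-01 -3.471e-01 -2.000e-04] 0.47
small_lock [ 0.5781 -0.3171  0.0023] 0.37
power_unit [ 0.402   0.0183 -0.0031] 0.94
```

View pics/top1.png

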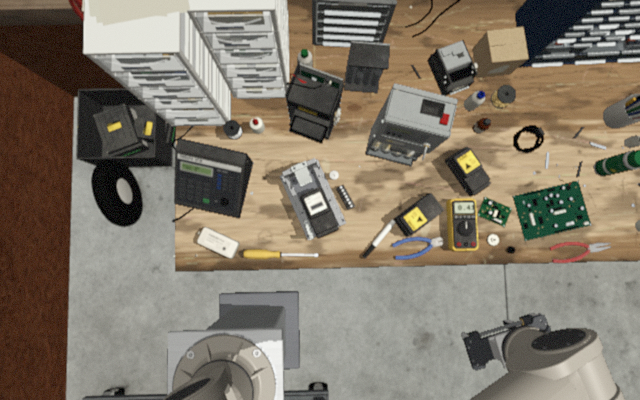

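View pics/scene1.png

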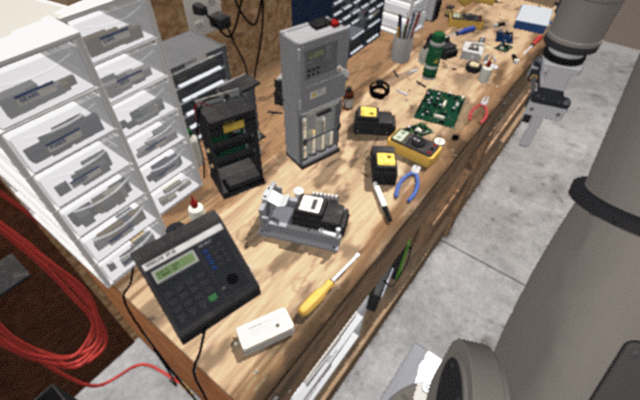

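```bash
cat >> h.py <<'E'
from scipy.optimize import least_squares
L={'cradle':(0,0,0),'home':(17,0,15),'leaf_lip':(41,0,79.5),'keeper_pivot':(-56,43.5,42)}
def fit(pics):
    A=[];n=[]
    for p in pics:
        for k in L:
            r=pinpoint(k,p)
            if r: A.append((np.array(L[k])/1e3,np.array(r[0]['position'])));n.append(k)
        for k in ('reader','tread'):
            r=pinpoint(k,p)
            if r: A.append((k,np.array(r[0]['position'])));n.append(k)
    def res(v):
        c,s=np.cos(v[2]),np.sin(v[2]);o=[]
        for l,w in A:
            if isinstance(l,str): l=(v[3]-(.031 if l=='tread' else 0),0)
            o+= [v[0]+c*l[0]-s*l[1]-w[0], v[1]+s*l[0]+c*l[1]-w[1]]
        return o
    f=least_squares(res,[.51,-.25,.37,-.04],loss='soft_l1',f_scale=.004)
    print('fit x y yaw readerx',np.round(f.x,4)); print([(k,list(np.round(1e3*np.array(res(f.x)[2*i:2*i+2]),1))) for i,k in enumerate(n)])
    return f.x
def tocr(v,w):
    c,s=np.cos(v[2]),np.sin(v[2]);d=np.array(w[:2])-v[:2]
    return np.array([c*d[0]+s*d[1],-s*d[0]+c*d[1]])
E
python3 - <<'E'
from h import *
ps=[capture(c) for c in ('top','scene')]
v=fit(ps)
for p in ps:
  r=pinpoint('keeper_post',p)
  if r: print('post in cradle',tocr(v,r[0]['position']))
E
python3 -m inch '[255,0,0,0,0,0,0]' 20
```

```text
fit x y yaw readerx [ 0.5109 -0.2525  0.3899 -0.0423]
[('cradle', [np.float64(1.1), np.float64(-0.8)]), ('home', [np.float64(-22.8), np.float64(-11.2)]), ('leaf_lip', [np.float64(-0.7), np.float64(-0.3)]), ('keeper_pivot', [np.float64(1.2), np.float64(2.5)]), ('reader', [np.float64(-2.5), np.float64(-1.6)]), ('tread', [np.float64(-0.2), np.float64(-1.6)]), ('cradle', [np.float64(0.7), np.float64(2.9)]), ('home', [np.float64(1.4), np.float64(-0.5)]), ('leaf_lip', [np.float64(1.2), np.float64(3.0)]), ('keeper_pivot', [np.float64(-2.7), np.float64(2.7)]), ('reader', [np.float64(3.5), np.float64(0.5)]), ('tread', [np.float64(1.3), np.float64(-1.2)])]
post in cradle [-0.09219627  0.04462561]
post in cradle [-0.09306166  0.04541371]
time: 2.12
tool_pos: [0.1753, -0.6518, 0.2055]
ee_rot: [-3.142, -0.0, 0.263]
wrist_force: [-0.4, 0.4, -0.4]
width: 0.087
```

```bash
python3 -m inch '[255,45.5,-36.3,9,0,0,0, 255,45.5,-36.3,9,0,0,0, 255,45.5,-36.3,9,0,0,0, 255,45.5,-36.3,9,0,0,0, 255,45.5,-36.3,9,0,0,0, 255,45.5,-36.3,9,0,0,0, 255,45.5,-36.3,9,0,0,0, 255,45.5,-36.3,9,0,0,-0.127]'
python3 -m inch '[255,0,0,0,0,0,0]'
python3 - <<'E'
from h import *
ps=[capture(c) for c in ('wrist','top','scene')]
save(ps[0],'w2.png')
for p in ps[:1]:
  for q in ['tread','leaf_lip','keeper_pivot','keeper_post','reader','cradle']: pp(q,p)
v=fit(ps); s=read_state(); print('tcp cr',tocr(v,s['tool_pos']),s['tool_pos'],s['ee_rot'],s['time'],s['width'])
E
```

```text
time: 3.12
tool_pos: [0.4525, -0.2753, 0.1336]
ee_rot: [3.141, -0.001, 0.392]
wrist_force: [0.1, 0.3, 0.2]
width: 0.0073
time: 3.25
tool_pos: [0.4538, -0.2727, 0.1331]
ee_rot: [-3.14, -0.001, 0.398]
wrist_force: [-0.9, -1.2, 0.1]
width: 0.0006
tread [ 0.4393 -0.2843  0.0688] 0.56
leaf_lip [ 0.5492 -0.242   0.0773] 0.94
leaf_lip [ 0.518  -0.3477 -0.0025] 0.16
keeper_pivot [ 0.4428 -0.2334  0.0427] 0.94
keeper_pivot [ 0.4438 -0.2822  0.0683] 0.53
keeper_post [ 0.403  -0.2461  0.0782] 0.82
reader [ 0.4716 -0.2696  0.0274] 0.84
fit x y yaw readerx [ 0.5104 -0.255   0.3725 -0.0424]
[('home', [np.float64(0.8), np.float64(0.8)]), ('leaf_lip', [np.float64(-0.6), np.float64(2.0)]), ('keeper_pivot', [np.float64(-0.4), np.float64(-1.4)]), ('reader', [np.float64(-0.7), np.float64(-0.8)]), ('tread', [np.float64(2.8), np.float64(2.6)]), ('leaf_lip', [np.float64(0.0), np.float64(-3.5)]), ('cradle', [np.float64(-1.6), np.float64(2.9)]), ('home', [np.float64(2.9), np.float64(-1.5)]), ('leaf_lip', [np.float64(1.7), np.float64(-0.2)]), ('keeper_pivot', [np.float64(-5.4), np.float64(4.2)]), ('reader', [np.float64(0.2), np.float64(-1.4)]), ('tread', [np.float64(-1.0), np.float64(-2.9)])]
tcp cr [-0.06293683  0.0011319 ] [ 0.4514072  -0.27681069  0.13348003] [-3.14151450e+00 -3.24984292e-05  3.89695510e-01] 4.6 0.0002846938006710062
```

View pics/w2.png

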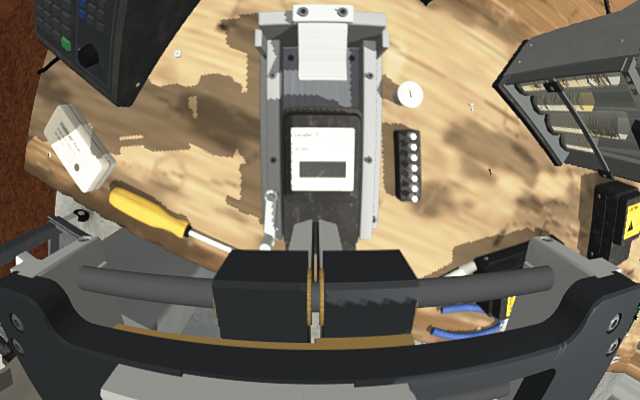

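```bash
python3 -m inch '[255,-4,0,28,0,0,0, 255,0,0,28,0,0,0, 255,0,0,6,0,0,0, 255,0,0,2,0,0,0, 255,0,0,0,0,0,0]'; python3 -m inch '[255,0,0,2,0,0,0, 255,0,0,2,0,0,0]'
```

```text
time: 5.22
tool_pos: [0.448, -0.2784, 0.0703]
ee_rot: [3.141, -0.0, 0.39]
wrist_force: [-2.2, 0.7, 2.6]
width: 0.0003
time: 5.48
tool_pos: [0.4482, -0.2786, 0.066]
ee_rot: [3.141, -0.001, 0.39]
wrist_force: [-0.9, -0.3, 4.0]
width: 0.0006
```

```bash
python3 -m inch '[255,0,0,2,0,0,0, 255,0,0,2,0,0,0, 255,0,0,2,0,0,0, 255,0,0,0,0,0,0]'; python3 -m inch '[255,0,0,1,0,0,0, 255,0,0,0,0,0,0]'
```

```text
time: 5.98
tool_pos: [0.4481, -0.2786, 0.0601]
ee_rot: [3.141, -0.001, 0.39]
wrist_force: [-3.4, 2.0, 14.7]
width: 0.0006
time: 6.22
tool_pos: [0.4482, -0.2787, 0.0599]
ee_rot: [3.141, -0.001, 0.389]
wrist_force: [-8.2, 3.3, 30.5]
width: 0.0003
```

```bash
python3 -m inch '[255,4,0,0,0,0,0, 255,4,0,0,0,0,0, 255,4,0,0,0,0,0, 255,4,0,0,0,0,0, 255,0,0,0,0,0,0]'; python3 - <<'E'
from h import *
p=capture('wrist'); save(p,'w3.png'); s=read_state(); print(tocr([.5107,-.254,.38],s['tool_pos']),s['tool_pos'][2],s['wrist_force'])
pp('tread',p);pp('reader',p)
E
```

```text
time: 6.85
tool_pos: [0.4632, -0.2738, 0.06]
ee_rot: [3.139, -0.001, 0.389]
wrist_force: [-6.8, -2.7, 28.6]
width: 0.0004
[-0.05145912 -0.00071319] 0.05999914197868539 [-6.40073295 -2.80444923 28.97151899]
reader [ 0.4884 -0.2641  0.0143] 0.7
```

View pics/w3.png

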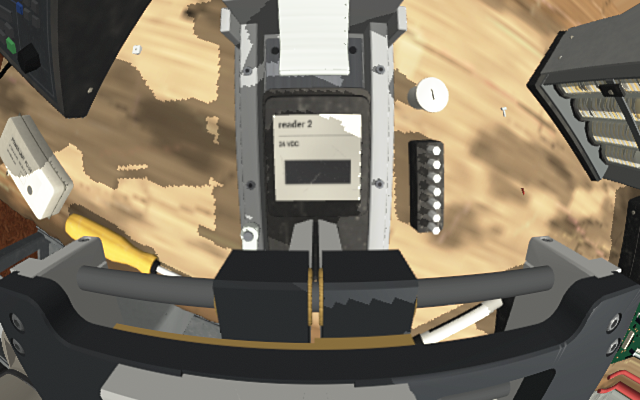

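```bash
python3 -m inch '[255,4,0,0,0,0,0, 255,4,0,0,0,0,0, 255,4,0,0,0,0,0, 255,4,0,0,0,0,0, 255,0,0,0,0,0,0]';python3 -m inch '[255,4,0,0,0,0,0, 255,4,0,0,0,0,0, 255,4,0,0,0,0,0, 255,4,0,0,0,0,0, 255,0,0,0,0,0,0]'
```

```text
time: 7.62
tool_pos: [0.4781, -0.2677, 0.0601]
ee_rot: [3.139, -0.001, 0.389]
wrist_force: [-6.9, -2.7, 29.0]
width: 0.0004
time: 8.25
tool_pos: [0.4913, -0.2625, 0.06]
ee_rot: [3.139, 0.001, 0.388]
wrist_force: [-14.9, -6.1, 34.6]
width: 0.0005
```

```bash
python3 -m inch '[255,3,0,0,0,0,0, 255,3,0,0,0,0,0, 255,3,0,0,0,0,0, 255,0,0,0,0,0,0]';python3 -m inch '[255,3,0,0,0,0,0, 255,3,0,0,0,0,0, 255,0,0,0,0,0,0]'
```

```text
time: 8.75
tool_pos: [0.4996, -0.259, 0.06]
ee_rot: [3.139, 0.001, 0.388]
wrist_force: [-15.1, -7.2, 35.3]
width: 0.0008
time: 9.12
tool_pos: [0.5052, -0.2568, 0.06]
ee_rot: [3.139, 0.001, 0.388]
wrist_force: [-14.2, -6.6, 34.1]
width: 0.0007
```

```bash
python3 -m inch '[255,2,0,0,0,0,0, 255,2,0,0,0,0,0, 255,0,0,0,0,0,0]';python3 -m inch '[255,2,0,0,0,0,0, 255,2,0,0,0,0,0, 255,0,0,0,0,0,0]'; python3 - <<'E'
from h import *
p=capture('wrist'); save(p,'w4.png'); s=read_state(); print(tocr([.5107,-.254,.38],s['tool_pos']),s['tool_pos'][2],s['wrist_force'])
for q in ('tread','reader','home','leaf_lip','keeper_post','keeper_pivot'): pp(q,p)
E
```

```text
time: 9.5
tool_pos: [0.5061, -0.2564, 0.0599]
ee_rot: [3.141, 0.006, 0.386]
wrist_force: [-28.6, -9.7, 45.6]
width: 0.0001
time: 9.88
tool_pos: [0.5065, -0.2564, 0.0598]
ee_rot: [-3.141, 0.011, 0.384]
wrist_force: [-46.1, -15.0, 59.8]
width: 0.0005
[-0.00483378 -0.00065744] 0.059760012451283775 [-47.07406208 -14.59803994  60.32295618]
tread [ 0.3586 -0.1645 -0.0022] 0.48
reader [ 0.5278 -0.2453  0.0174] 0.61
leaf_lip [ 0.5483 -0.2414  0.0791] 0.75
```

View pics/w4.png

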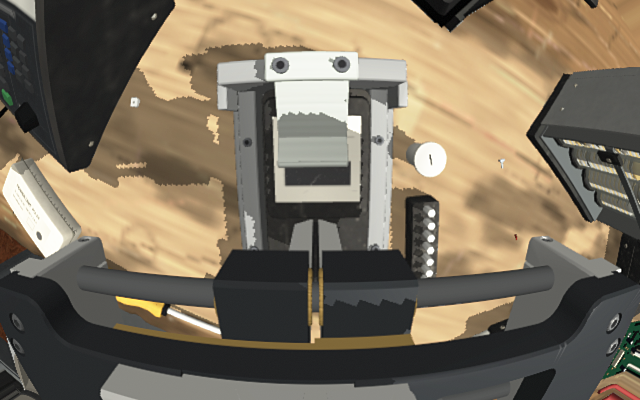

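```bash
python3 -m inch '[255,-3,0,0,0,0,0, 255,-3,0,0,0,0,0, 255,0,0,0,0,0,0]';python3 -m inch '[255,0,0,-1,0,0,0, 255,-1,0,-2,0,0,0, 255,0,0,-5,0,0,0, 255,-2,0,-15,0,0,0, 255,0,0,-40,0,0,0, 255,0,0,-30,0,0,0]'; python3 - <<'E'
from h import *
ps=[capture(c) for c in ('wrist','top','scene')]; p=ps[0];save(p,'w5.png'); save(ps[2],'s5.png')
for q in ('tread','reader','leaf_lip','keeper_post','keeper_pivot'):
  for p in ps: pp(q,p)
s=read_state(); print(s['tool_pos'],s['ee_rot'],s['wrist_force'],s['time'])
a=cv2.imread('pics/s5.png')[170:260,240:370]; b=cv2.imread('pics/w5.png')
cv2.imwrite('pics/m5.png',np.vstack([cv2.resize(a,(433,300),interpolation=2),b[0:300,120:553]]))
E
```

```text
time: 10.6
tool_pos: [0.506, -0.2565, 0.06]
ee_rot: [3.14, 0.003, 0.387]
wrist_force: [-19.7, -8.7, 36.5]
width: 0.0003
time: 11.35
tool_pos: [0.5054, -0.2547, 0.1538]
ee_rot: [3.141, -0.001, 0.39]
wrist_force: [0.3, -0.5, -0.1]
width: 0.0008
tread [ 0.4969 -0.2603  0.0595] 0.81
tread [ 0.4993 -0.2591  0.0617] 0.6
tread [ 0.5121 -0.2565 -0.0026] 0.47
reader [ 0.5259 -0.2501  0.0184] 0.88
reader [ 0.526  -0.2482  0.02  ] 0.57
leaf_lip [ 0.5498 -0.2412  0.0821] 0.7
leaf_lip [ 0.547  -0.2381  0.087 ] 0.47
keeper_post [ 0.4054 -0.2444  0.0756] 0.44
keeper_pivot [ 0.4433 -0.2334  0.0422] 0.67
keeper_pivot [ 0.3946 -0.4338 -0.0008] 0.17
keeper_pivot [ 0.4429 -0.237   0.0446] 0.81
[ 0.5050676  -0.25475945  0.15145909] [-3.14150403e+00 -1.55480184e-05  3.89770949e-01] [-0.21776257 -0.2806384  -0.12965528] 12.25
```

View pics/m5.png

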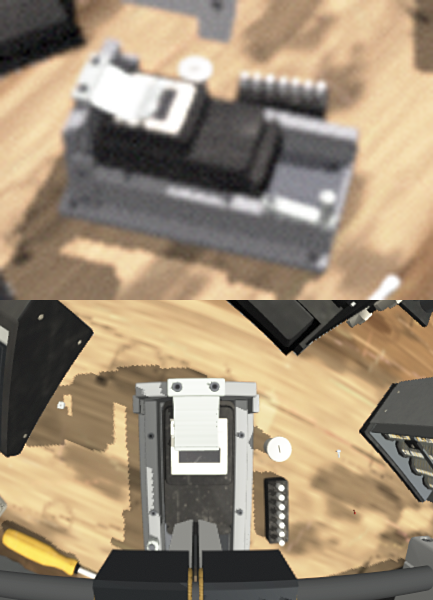

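```bash
python3 -m inch '[255,-30,-24.5,0,0,0,0, 255,-29,-24.5,0,0,0,0, 255,-29,-24.5,0,0,0,0, 255,0,0,0,0,0,0]'; python3 - <<'E'
from h import *
p=capture('wrist'); v=[.5107,-.254,.385]
s=read_state(); print(tocr(v,s['tool_pos']),s['tool_pos'],s['ee_rot'],s['wrist_force'],s['time'])
save(p,'w6.png')
for q in ('keeper_post','keeper_pivot'):
  for r in pinpoint(q,p)[:2]: print(q,tocr(v,r['position']),r)
E
```

```text
time: 12.75
tool_pos: [0.3936, -0.2199, 0.1517]
ee_rot: [3.141, 0.001, 0.389]
wrist_force: [1.3, -0.4, 0.2]
width: 0.001
[-0.09432332  0.07459346] [ 0.39526704 -0.22029089  0.15194967] [ 3.14080176e+00 -4.58505407e-04  3.89306695e-01] [ 0.6860837   0.46210847 -0.06032071] 12.8
keeper_post [-0.09434997  0.0502094 ] {'position': [0.4044, -0.2429, 0.0762], 'confidence': 0.93}
keeper_pivot [-0.05667355  0.04573192] {'position': [0.441, -0.2329, 0.0457], 'confidence': 0.89}
keeper_pivot [-0.09376359  0.04846121] {'position': [0.4056, -0.2443, 0.0764], 'confidence': 0.52}
```

View pics/w6.png

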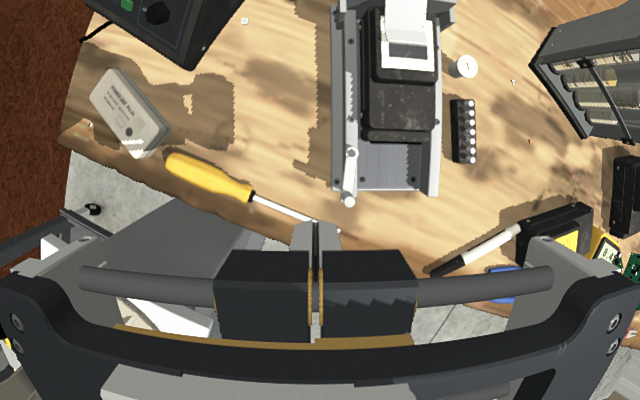

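```bash
python3 -m inch '[255,0,0,40,0,0,0, 255,0,0,40,0,0,0, 255,0,0,11,0,0,0, 255,0,0,0,0,0,0]'; python3 -m inch '[255,0,6,0,0,0,0, 255,0,6,0,0,0,0, 255,0,6,0,0,0,0, 255,0,0,0,0,0,0]';  python3 -m inch '[255,0,6,0,0,0,0, 255,1,6,0,0,0,0, 255,1,6,0,0,0,0, 255,0,0,0,0,0,0]'
```

```text
time: 13.4
tool_pos: [0.396, -0.2202, 0.0604]
ee_rot: [-3.141, 0.001, 0.39]
wrist_force: [0.2, 0.3, 0.9]
width: 0.0004
time: 13.9
tool_pos: [0.4029, -0.2375, 0.0608]
ee_rot: [3.141, -0.0, 0.389]
wrist_force: [0.7, 0.4, -0.3]
width: 0.0004
time: 14.4
tool_pos: [0.4115, -0.2532, 0.0604]
ee_rot: [3.141, -0.0, 0.389]
wrist_force: [0.5, 0.4, -0.3]
width: 0.0004
```

```bash
python3 -m inch '[255,0,6,0,0,0,0, 255,3,6,0,0,0,0, 255,3,6,0,0,0,0, 255,4,5,0,0,0,0, 255,4,3,0,0,0,0, 255,0,0,0,0,0,0]'; python3 -m inch '[255,3,2,0,0,0,0, 255,3,2,0,0,0,0, 255,2,1,0,0,0,0, 255,0,0,0,0,0,0]'; python3 -m inch '[255,2,0,0,0,0,0, 255,1,0,0,0,0,0, 255,0,0,0,0,0,0]'
```

```text
time: 15.15
tool_pos: [0.4346, -0.2715, 0.0605]
ee_rot: [3.141, -0.0, 0.39]
wrist_force: [-0.1, -0.4, -0.2]
width: 0.0006
time: 15.65
tool_pos: [0.4436, -0.2731, 0.0605]
ee_rot: [3.142, -0.0, 0.39]
wrist_force: [0.6, 0.1, -0.8]
width: 0.0003
time: 16.02
tool_pos: [0.4442, -0.2727, 0.0602]
ee_rot: [-3.141, 0.003, 0.388]
wrist_force: [-9.8, -4.7, 2.4]
width: 0.0006
```

```bash
python3 -m inch '[255,1,0,0,0,0,0, 255,0,0,0,0,0,0]'; python3 -m inch '[255,-10,0,0,0,0,0, 255,-8,0,0,0,0,0, 255,0,0,-40,0,0,0, 255,0,0,-40,0,0,0, 255,-10,0,-20,0,0,0, 255,0,0,0,0,0,0]'; python3 - <<'E'
from h import *
ps=[capture(c) for c in ('wrist','top','scene')]; v=[.5107,-.254,.385]
s=read_state(); print(tocr(v,s['tool_pos']),s['tool_pos'],s['wrist_force'],s['time'])
save(ps[0],'w7.png')
for q in ('keeper_post','keeper_pivot','reader','leaf_lip'):
  for p in ps:
    for r in pinpoint(q,p)[:1]: print(q,tocr(v,r['position']),r)
b=cv2.imread('pics/w7.png')[0:260,180:560]; cv2.imwrite('pics/c7.png',cv2.resize(b,(760,520)))
E
```

```text
time: 16.27
tool_pos: [0.4444, -0.2725, 0.06]
ee_rot: [-3.14, 0.004, 0.388]
wrist_force: [-13.7, -5.0, 4.3]
width: 0.0007
time: 17.02
tool_pos: [0.4215, -0.2829, 0.1619]
ee_rot: [3.139, -0.002, 0.389]
wrist_force: [-0.2, 0.2, 0.3]
width: 0.0008
[-0.09359099  0.00782965] [ 0.42101952 -0.28189244  0.15972604] [-0.29469166 -0.53307891 -0.99847864] 17.175
keeper_post [-0.05147961  0.00316535] {'position': [0.4618, -0.2704, 0.0742], 'confidence': 0.48}
keeper_pivot [-0.05607687  0.04214528] {'position': [0.4429, -0.236, 0.0414], 'confidence': 0.89}
keeper_pivot [0.03932099 0.00197739] {'position': [0.5464, -0.2374, 0.0848], 'confidence': 0.35}
keeper_pivot [-0.05506707  0.03957812] {'position': [0.4448, -0.238, 0.0456], 'confidence': 0.66}
reader [ 0.0187631 -0.0024241] {'position': [0.529, -0.2492, 0.0176], 'confidence': 0.72}
reader [0.02054095 0.00063192] {'position': [0.5295, -0.2457, 0.0158], 'confidence': 0.72}
reader [ 0.01877035 -0.00080857] {'position': [0.5284, -0.2477, 0.0153], 'confidence': 0.87}
leaf_lip [ 0.03878552 -0.00147417] {'position': [0.5472, -0.2408, 0.0805], 'confidence': 0.63}
leaf_lip [0.04100374 0.00453245] {'position': [0.547, -0.2344, 0.0854], 'confidence': 0.6}
leaf_lip [ 0.0372451  -0.00128155] {'position': [0.5457, -0.2412, 0.0841], 'confidence': 0.57}
```

View pics/c7.png

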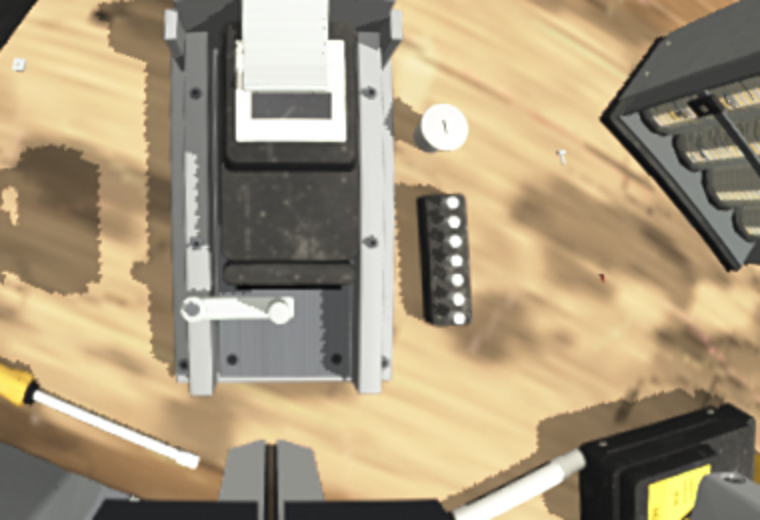

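The picture shows the keeper straight across from pivot (192,309) to post (280,311). The reader is home under the leaf, and the bystanders are undisturbed. The gripper is clear, so I'm handing in.

```bash
python3 -c "
from bench import *
close_job()"
```

```text
the job is handed in; nothing more can be done
```

The job is done and handed in at about 17 s of the 54 s allowed. `close_job()` gives no verdict.

**What I did:**
- **Reader:** I pressed the tread with the shut fingertips until the plate bottomed, with the tip at z 0.060 and about 30 N. I slid the reader under the leaf spring until it hit the end stop, where the forward force rose to about 48 N. Then I eased off and lifted clear, and the reader stayed down and home.
- **Keeper:** I pushed the post round from its outer side until it met resistance of about 14 N at the expected end of its travel, then backed away and up.

**Last checks:**
- **Position:** The three cameras put the reader at cradle x +19 to +21 mm, against +17 at home. That is within network error, and the contact with the stop supports it.
- **Height:** The reader's underside reads z 15 to 18 mm, where fully down is 15. The leaf lip reads 80.5 to 85 mm against 79.5 at rest, so it appears bent up. The leaf angle and plate travel could not be read directly.
- **Keeper:** The picture shows the bar straight across, and the wrist force was near zero after release. The networks' post position is about 4 mm off along the slide.
- **Bystanders:** Those in the last close picture (bit block, lock barrel, screwdriver, marker, spare reader) look undisturbed. The power brick was not in that crop, but the arm never went near it.

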